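Drain the parts-washer basket and cover the washer

ROBOT

A 6-joint arm with a two-finger parallel gripper is mounted at the origin on the work surface. World frame = base frame: x ahead of the robot, y to its left, z up, the work surface at z = 0. Lengths are in m, angles in rad, forces in N, time in s.
With the tool pointing down it reaches from about 0.375 to 0.975 m from the base axis. Payload 3.8 kg.
Tool frame: the origin (TCP) lies midway between the tips of the shut fingers; the grasp point (between the pads) lies 19 mm behind it; z points along the fingers, y is the line along which they close (so a half turn about z gives the same grasp; the last joint's range is limited). The gripper opens to 88 mm and grips with 3 to 60 N. Pads are 18 mm wide; open, the fingers measure 123 mm over their backs; the gripper's body (75 mm by 187 mm) begins 45 mm behind the grasp point.
Start: joints at [1.187, 0.264, 1.604, -0, 1.274, -0.037], TCP at [0.229, 0.635, 0.239] pointing down, gripper open.
Joint ranges: [-2.63, 2.63], [-0.94, 2.18], [0.31, 2.57], [-1.31, 4.45], [0, 2.66], [-2.55, 2.55]. Speed limits (rad/s): [2.57, 2.57, 3.14, 3.14, 3.14, 3.14].

INTERFACE

Orientations are given as a rotation vector (axis times angle).
In Python, from cell import manip, inverse_kinematics, cams, order gives the robot as it stands. Calls block until the motion is done:
- manip.move_pose(position, orientation): joint-space move of the TCP to a pose.
- manip.move_linear(position, rate=0.15, rot=None): straight line of the TCP; rot=None keeps the orientation; rate is the mean speed in m/s.
- manip.set_joints(angles): joint-space move.
- manip.set_gripper(opening, force=None): finger opening in m; force is the grip in N (None keeps the last); returns when the fingers have stopped.
- manip.dwell(seconds).
- inverse_kinematics(position, orientation): joint angles nearest the present ones, or None.
- manip.state(): the state.
- cams.capture(name): name is "scene" or "side" or "wrist"; returns a dict with "image" (480x640x3 uint8, blue, green, red), "z_map" (480x640 float32, m along the optical axis (not along the pixel's ray), 0 where there is no reading), "intrinsics" (3x3 intrinsics, pixels), "position" and "orientation" of the camera in the world; the wrist camera has in their place "T_tool_cam" (4x4, takes a point from camera to tool coordinates, whose origin is the TCP and whose axes are the flange's). Camera axes: x right, y down, z forward; pixel columns grow to the right and rows downward; lengths in m; the calibration is good to about 2 mm. The wrist camera is an equidistant fisheye: a pixel r from the principal point sees the ray r / f radians off the axis. A picture is of the moment at which its call begins: read the wrist's pose just before it.
A pose or a line that the arm cannot do raises manip.IKError and nothing moves.
- order.close_job(): hands the job in; it is judged then, once.
The state is a dict: "clock": time; "joint_pos": joint angles; "joint_velocities": joint speeds; "tau": joint torques, N m; "tool_pos": TCP position; "tcp_rot": TCP orientation; "contact_force": force on the tool from outside, world axes, zero at the start; "moment": the same for the moment, N m; "gripper_width": finger opening in m; "grasp_force": force on a finger pad.
Only numpy, scipy, OpenCV 4.12 (cv2) and the standard library are available. Lean on these libraries where they do the work, as an engineer would, in place of code of your own. Each camera call takes 0.05 s, during which the arm holds its last target. There are 200 camera calls.

TASK

Lift the wire basket out of the parts washer by its orange handle, keeping it upright, and leave it hanging by that handle on the red hook to drain. Then take the blue lid off its sloping stand and set it in the recess at the top of the washer, rim down and yellow grip up, fully home and flat; set it down rather than dropping it. Leave the other things on the bench where they are.

Things in the scene. Friction and masses are not known exactly. Their poses are not given: they have to be found in the camera images.
- washer: Parts washer, fixed steel box 160 (x) by 200 (y) by 115 mm high, white rim, black panel on its -x face. Origin: centre of underside, z up. Well 110 (x) by 150 (y) mm, floor 35 mm above the bench. Round its mouth a recess for the lid, 130 (x) by 170 (y), 8 mm deep, its ledge 107 mm above the bench.
- washer_seat (a point): Centre of the lid recess at the level of its ledge, 107 mm above the bench; axes as washer. The lid's origin coincides with it when the lid is home.
- basket: Rigid wire basket 78 (x) by 118 (y) by 60 mm high, about 0.35 kg with parts fixed in it, standing in the well. Origin: centre of underside, z up. Straps at y=+-57 mm carry the orange handle: a plate 12 mm thick (x), 120 long (y), 36 tall, from 125 to 161 mm above the origin. Opening below the handle: 65 mm high, 110 wide.
- basket_grip (a point): Centre of the basket's orange handle plate, 143 mm above the basket's origin; the handle's underside is 18 mm below this point. Axes as basket (x across the plate's 12 mm thickness, y along it).
- hook: Fixed stand with a red hook of 10 mm round bar. Origin on the bench below the place to hang; its x runs along the arm to the post. Arm level from x=-30 to +70 mm, its top 220 mm up; the free end turns up to x=-42 mm, top 238 mm up. Post at x=+85 mm, no higher than the arm. Foot plate 12 mm thick, x -15 to +105, y +-65 mm.
- hook_hang (a point): On top of the hook arm, 220 mm above the bench, where the middle of the handle's underside should rest; axes as hook (handle's length along y).
- lid: Blue lid: plate 122 (x) by 162 (y) by 10 mm, 0.25 kg. Origin: centre of the plate's underside, z out of the top. Below it a rim 100 by 140, 12 mm tall, enters the well. On top a yellow bar 14 (x) by 94 (y) mm, z 27 to 45 mm, on posts at y=+-40. Fits either way round (half turn). Starts on the stand, grip outwards, z leaning 38 degrees to the stand's -x.
- lid_grip (a point): Centre of the lid's yellow bar, 36 mm above the lid's origin along its z; axes as lid (pinch across x).
- lid_stand: Fixed sloping drip stand, 150 mm square foot, board tilted 38 degrees that faces its own -x, a 20 mm lip along its low edge. Origin: on the bench below the board's centre, which is 85 mm up.
- wrench: Loose bystander: 150 mm steel spanner lying on the bench.
- screwdriver: Loose bystander: 180 mm screwdriver lying on the bench.
- can: Loose bystander: tin with red label, 74 mm diameter, 100 mm high.
- jar: Loose bystander: amber jar, 64 mm diameter, 90 mm high.
- spool: Loose bystander: white spool, 60 mm diameter, 50 mm high.
- brush: Loose bystander: 170 mm brush lying on the bench.
Mind the look-alikes: they are no part of the job. What is shaped like the basket but pink is not meant. There is more than one size of the lid; the job needs the larger.

How it is judged:
By the outcome, as a careful person would: the job done as asked, in the order asked, and still so for the second after the job is handed in, with the robot touching nothing.
It also fails if it takes over 61 s, if anything falls off the work surface, if the arm or the gripper's body presses on something with over 40 N, if the wrist force passes 120 N, or if a joint passes its speed limit or range.

## Working session

There is one attempt and no reset: what is moved stays moved. The work goes in short steps, each a Python script; the robot and the scene stay as the last script left them, time stands still between calls to the robot, and variables do not carry over. Pictures are saved under pics/ and viewed, at most 10 in all, crops included, and the job is handed in when it is done.

```bash
ls; mkdir -p pics
python3 - <<'E'
from cell import manip,cams
import cv2,numpy as np,pickle
for n in("scene","side"):
    c=cams.capture(n); cv2.imwrite(f"pics/{n}0.png",c["image"]); pickle.dump(c,open(f"{n}0.pkl","wb"))
    print(n,c["position"],c["orientation"],c["intrinsics"].tolist(),(c["z_map"]>0).mean())
print(manip.state())
E
```

```text
pics
scene [ 0.93368133 -0.49693099  1.05568417] [-2.35508112 -0.83676582  0.29694842] [[498.75219059038847, 0.0, 324.6882615682661], [0.0, 498.75219059038847, 234.50332051072746], [0.0, 0.0, 1.0]] 0.9961588541666667
side [-0.15094971 -0.73591695  1.37421687] [-2.35126672  0.82272264 -0.29917936] [[541.5061037550455, 0.0, 316.4739904970873], [0.0, 541.5061037550455, 240.1511370262115], [0.0, 0.0, 1.0]] 0.9958170572916667
{'clock': 0.1, 'joint_pos': array([ 1.18713101e+00,  2.64689125e-01,  1.60520941e+00, -5.19469799e-06,
        1.27371222e+00, -3.69135003e-02]), 'joint_velocities': array([ 6.46243855e-04,  1.95702868e-04, -5.00658160e-03, -3.20135881e-04,
       -2.35333348e-03,  9.26884116e-05]), 'tau': array([-8.29319197e-05, -5.03622186e+01, -3.58069360e+01,  7.30264303e-02,
        2.34199211e-02, -7.77143146e-05]), 'tool_pos': array([0.22916963, 0.63423245, 0.23752003]), 'tcp_rot': array([-0.54187736, -3.09408266,  0.00310141]), 'contact_force': array([0.48983972, 0.88176202, 0.11428291]), 'moment': array([ 0.01601158, -0.01758029,  0.04228212]), 'grasp_force': 0.0, 'gripper_width': 0.08800436939551795}
```

View pics/scene0.png

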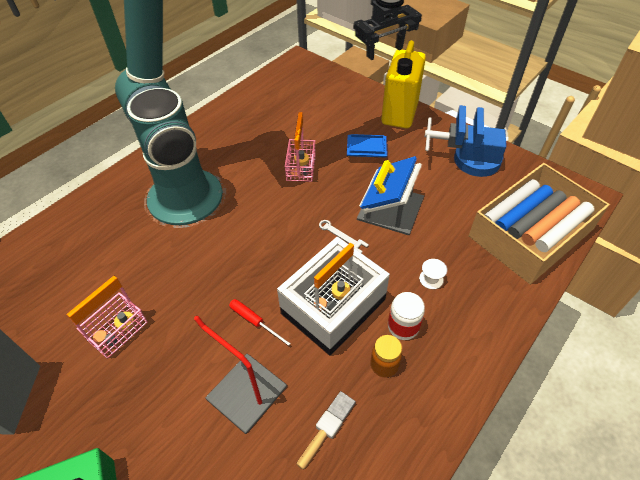

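View pics/side0.png

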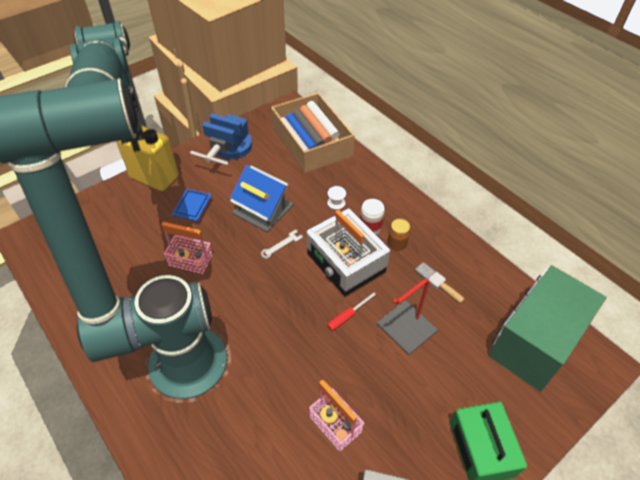

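The scene view shows the washer at about (333,290) with the orange-handled basket inside it. The red hook is at (245,350), and the large lid is on its stand at (390,185) with its yellow grip. The small lid at (367,145) and the two pink baskets are decoys. The side view agrees: washer (347,250), hook (410,310), lid (258,190).

```bash
cat > h.py <<'E'
import numpy as np,cv2,pickle
from scipy.spatial.transform import Rotation as R
def cloud(c):
    K=c["intrinsics"];z=c["z_map"];v,u=np.mgrid[:480,:640]
    p=np.dstack([(u-K[0,2])/K[0,0]*z,(v-K[1,2])/K[1,1]*z,z])
    return p@R.from_rotvec(c["orientation"]).as_matrix().T+c["position"]
def masks(im):
    h,s,v=[x.astype(int) for x in cv2.split(cv2.cvtColor(im,cv2.COLOR_BGR2HSV))]
    return dict(orange=(h>=8)&(h<=20)&(s>190)&(v>120),red=((h<=5)|(h>=176))&(s>180)&(v>70),
      blue=(h>100)&(h<118)&(s>150)&(v>70),yellow=(h>=22)&(h<=32)&(s>150)&(v>120),white=(s<40)&(v>130),gray=(s<60)&(v>40)&(v<130))
def rect(p):
    r=cv2.minAreaRect((p[:,:2]*1000).astype(np.float32)); return np.round(r[0],1),np.round(r[1],1),round(r[2],1)
E
python3 - <<'E'
from h import *
box={"scene":dict(w=(270,230,395,355),hk=(190,310,290,435),l=(350,150,430,235)),"side":dict(w=(300,200,392,295),hk=(375,270,440,355),l=(225,160,295,230))}
np.set_printoptions(precision=4,suppress=True)
for n in box:
    c=pickle.load(open(n+"0.pkl","rb"));P=cloud(c);M=masks(c["image"])
    def g(b,col,zl=0,zh=1):
        x0,y0,x1,y1=box[n][b];s=np.s_[y0:y1,x0:x1];p=P[s][M[col][s]];return p[(p[:,2]>zl)&(p[:,2]<zh)]
    def show(t,p): print(n,t,len(p),rect(p),"z",np.percentile(p[:,2],[2,50,98]),"med",np.median(p,0))
    show("rim",g("w","white",.109,.122))
    o=g("w","orange",.14,.25);show("handle",o)
    show("handletop",o[o[:,2]>np.percentile(o[:,2],97)-.006])
    r=g("hk","red",.03,.3);show("arm",r[r[:,2]>.2]);show("tip",r[r[:,2]>.228]);a=r[(r[:,2]<.18)];show("post",a)
    show("foot",g("hk","gray",.006,.02))
    b=g("l","blue",.03,.3);m=b.mean(0);u,s,vt=np.linalg.svd(b-m,full_matrices=False);nn=vt[2]*np.sign(vt[2,2])
    d=(b-m)@nn;b=b[abs(d)<.006];m=b.mean(0);vt=np.linalg.svd(b-m,full_matrices=False)[2];nn=vt[2]*np.sign(vt[2,2])
    print("lid n",nn,"tilt",np.degrees(np.arccos(nn[2])),"az",np.degrees(np.arctan2(nn[1],nn[0])),"ax",vt[0],len(b))
    X=np.array([-nn[0],-nn[1],0]);Y=np.cross(nn,X);Y/=np.linalg.norm(Y);X=np.cross(Y,nn)
    q=np.c_[(b-m)@X,(b-m)@Y];rr=rect(q);print(rr, "centre",m+X*rr[0][0]/1e3+Y*rr[0][1]/1e3)
    y=g("l","yellow",.05,.3);show("bar",y);e=np.c_[(y-m)@X,(y-m)@Y,(y-m)@nn];k=y[e[:,2]>np.percentile(e[:,2],95)-.006]; e=np.c_[(k-m)@X,(k-m)@Y,(k-m)@nn];print("bar top",rect(e),e[:,2].mean(),k.mean(0))
E
```

```text
scene rim 1667 (array([559.2, -15.8]), array([203.2, 161.4]), 86.1) z [0.1096 0.1137 0.1174] med [ 0.5752 -0.0346  0.1137]
scene handle 386 (array([560.8, -18.6]), array([119.8,  13.6]), 88.5) z [0.1632 0.1825 0.1968] med [ 0.5656 -0.0221  0.1825]
scene handletop 116 (array([560.8, -17.8]), array([118.2,  13.4]), 88.3) z [0.1908 0.1935 0.198 ] med [ 0.5649 -0.0218  0.1935]
scene arm 396 (array([ 523.7, -300. ]), array([132.9,  10.1]), 0.7) z [0.2023 0.2179 0.2353] med [ 0.5239 -0.3009  0.2179]
scene tip 33 (array([ 463.3, -300.5]), array([12.4,  8.5]), 2.8) z [0.2289 0.2334 0.2388] med [ 0.4623 -0.3016  0.2334]
scene post 128 (array([ 590.3, -300.5]), array([7.9, 4. ]), 60.9) z [0.0337 0.1105 0.1772] med [ 0.5906 -0.3007  0.1105]
scene foot 457 (array([ 547.6, -299.7]), array([119.6, 130.4]), 1.2) z [0.0066 0.0105 0.0144] med [ 0.5791 -0.2644  0.0105]
lid n [-0.5556 -0.1908  0.8093] tilt 35.97547714370455 az -161.04838566616272 ax [ 0.4995 -0.8547  0.1415] 1164
(array([-26. ,  59.2]), array([162.6, 301.5]), 17.0) centre [0.4417 0.3688 0.0925]
scene bar 290 (array([459., 323.]), array
[... 737 characters left out ...]
2292 0.2355 0.2409] med [ 0.4591 -0.3019  0.2355]
side post 50 (array([ 581.6, -299.9]), array([8.3, 4.8]), 30.9) z [0.0455 0.1148 0.1761] med [ 0.5815 -0.2999  0.1148]
side foot 1612 (array([ 600.4, -282.9]), array([261.6, 151.1]), 16.4) z [0.0068 0.0124 0.018 ] med [ 0.5433 -0.3006  0.0124]
lid n [-0.5876 -0.1802  0.7888] tilt 37.92559817003299 az -162.9533335945774 ax [-0.2629  0.9645  0.0245] 1154
(array([-1.2,  4.3]), array([162.6, 112.9]), 89.7) centre [0.4694 0.3275 0.1032]
side bar 71 (array([450.2, 318.9]), array([17.2, 91.4]), 22.4) z [0.1191 0.1298 0.1342] med [0.4511 0.3142 0.1298]
bar top (array([-1.8,  1.6]), array([92.1,  8.5]), 88.5) 0.03594072121566793 [0.4491 0.3172 0.1312]
```

Both cameras agree, and the sizes come out close to the given ones (rim 203x162, handle about 119x13, foot 120x130). I'll re-measure the lid from the scene camera with a tighter mask, check for obstacles on the path, and test IK.

```bash
cat >> h.py <<'E'
HOOK=np.array([.503,-.300]);HYAW=np.radians(1.0)
BG=np.array([.558,-.0185,.178]);BYAW=np.radians(-1.5)
W=np.array([.5586,-.0152]);WYAW=np.radians(-3.5)
def down(yaw,flip=False):  # tool y along object x
    s=-1 if flip else 1
    y=s*np.array([np.cos(yaw),np.sin(yaw),0]);z=np.array([0,0,-1.]);return R.from_matrix(np.c_[np.cross(y,z),y,z]).as_rotvec()
def lidpose(az,flip=False):
    t=np.radians(38);n=np.array([np.sin(t)*np.cos(az),np.sin(t)*np.sin(az),np.cos(t)])
    x=np.array([-np.cos(t)*np.cos(az),-np.cos(t)*np.sin(az),np.sin(t)])*(-1 if flip else 1)
    return n,R.from_matrix(np.c_[np.cross(x,-n),x,-n]).as_rotvec()
E
python3 - <<'E'
from h import *
from cell import inverse_kinematics as ik
np.set_printoptions(precision=3,suppress=True)
Ps=[]
for n in("scene","side"):
    c=pickle.load(open(n+"0.pkl","rb"));P=cloud(c);M=masks(c["image"]);Ps.append(P.reshape(-1,3))
    reg=(abs(P[...,0]-.465)<.13)&(abs(P[...,1]-.325)<.13)&(P[...,2]>.03)
    nn,_=lidpose(np.radians(-162.5));c0=np.array([.4694,.3275,.1032]);d=(P-c0)@nn
    X=np.cross(np.cross(nn,[np.cos(.305),np.sin(.305),0]),nn);Y=np.cross(nn,X)
    b=P[reg&M["blue"]&(abs(d)<.008)];q=np.c_[(b-c0)@X,(b-c0)@Y,(b-c0)@nn]
    q=q[(abs(q[:,0])<.09)&(abs(q[:,1])<.11)];print(n,"plate",rect(q),q[:,2].mean(),len(q))
    for nm,lo,hi in(("bar",.0,.05),("bartop",.031,.042)):
        y=P[reg&M["yellow"]&(d>lo)&(d<hi)];e=np.c_[(y-c0)@X,(y-c0)@Y,(y-c0)@nn];print(nm,rect(e),np.percentile(e[:,2],[50,90]),len(e))
    h=P[(abs(P[...,0]-.558)<.03)&(abs(P[...,1]+.018)<.09)&M["orange"]&(P[...,2]>.155)]
    vx,vy,x0,y0=cv2.fitLine(h[:,:2].astype(np.float32),cv2.DIST_HUBER,0,.01,.01).ravel();print("handle dir",np.degrees(np.arctan2(vy,vx)))
A=np.vstack(Ps)
for x in np.arange(.2,.66,.05):
    print("x%.2f"%x,*["%4d"%(1e3*max(0,A[(abs(A[:,0]-x)<.025)&(abs(A[:,1]-y)<.025)][:,2].max(initial=0))) for y in np.arange(-.45,.5,.05)])
for f in(0,1):
    for p in([.558,-.018,.17],[.558,-.018,.36],[.38,-.2,.3],[.38,-.3,.26],[.503,-.3,.23],[.5586,-.015,.125]): print(f,p,ik(p,down(0,f)))
    n,o=lidpose(np.radians(-162.5),f);g=np.array([.454,.322,.124])
    for k in(-.019,.1): print("lid",ik(g+n*k,o))
E
```

```text
scene plate (array([-0.4, -2.6]), array([ 98.4, 130.9]), 1.3) -0.0017433434759922632 1113
bar (array([ 0.2, -0.9]), array([77.9, 14.1]), 89.5) [0.025 0.034] 284
bartop (array([ 0.3, -1.4]), array([76.2, 11.3]), 89.9) [0.033 0.035] 90
handle dir 88.15272
side plate (array([ 0. , -0.8]), array([129.6,  89. ]), 89.4) -3.129736884084573e-05 1243
bar (array([-0.5, -2. ]), array([72.6,  6.7]), 88.6) [0.034 0.038] 71
bartop (array([-0.4, -2.1]), array([72.6,  6.7]), 88.2) [0.035 0.038] 54
handle dir 88.8468
x0.20  166  166  166  159    8    9    9    9   10   11   10    9   10    8  166  166  668  685  684
x0.25   64   67   67    7    7    8    9    8    7    9    7    8    8    7   64   63    7   45  642
x0.30    8    9    7    8   10    8    9    9    8    8    8    9    9    8   10   10    9   46   47
x0.35    8    9    7    8    8   25   33   10   10    9   11    9   11    9    7    8    8    8   48
x0.40   11    8    9   10    8   30   32    9    9   11    9    9   16   12   12   71   85   90    8
x0.45    9    8   12  241    7   19   33  118  119   88    8    8   14   10  132  137  13
[... 514 characters left out ...]
7 -0.01   1.69  -0.     1.461 -0.077]
0 [0.38, -0.2, 0.3] [-0.542 -0.251  2.01  -0.     1.382 -0.542]
0 [0.38, -0.3, 0.26] [-0.72  -0.117  1.972 -0.     1.287 -0.72 ]
0 [0.503, -0.3, 0.23] [-0.58   0.102  1.81  -0.     1.229 -0.58 ]
0 [0.5586, -0.015, 0.125] [-0.071  0.145  1.968 -0.     1.029 -0.071]
lid [ 0.713 -0.084  2.399 -0.894  0.319  1.197]
lid [ 0.808 -0.396  2.428 -0.567  0.585  0.897]
1 [0.558, -0.018, 0.17] None
1 [0.558, -0.018, 0.36] None
1 [0.38, -0.2, 0.3] None
1 [0.38, -0.3, 0.26] [-0.72  -0.117  1.972 -0.     1.287  2.422]
1 [0.503, -0.3, 0.23] None
1 [0.5586, -0.015, 0.125] None
lid [ 0.713 -0.084  2.399 -0.894  0.319 -1.945]
lid [ 0.808 -0.396  2.428 -0.567  0.585 -2.245]
```

The bar and plate agree to about 3 mm and the path is clear, so I'll lift the basket now.

Run:
```python
from h import *
from cell import manip,cams
def st(t):
    s=manip.state();print(t,round(s["clock"],2),s["tool_pos"].round(4),"F",s["contact_force"].round(1),"g",round(s["gripper_width"],4),round(s["grasp_force"],1))
o=down(BYAW)
manip.move_pose([BG[0],BG[1],.26],o);st("above")
manip.move_linear([BG[0],BG[1],BG[2]+.008-.019],rate=.2);st("at")
manip.set_gripper(.0,40);st("grip")
p=manip.state()["tool_pos"]
manip.move_linear([p[0],p[1],p[2]+.03],rate=.1);st("lift30")
manip.move_linear([p[0],p[1],p[2]+.125],rate=.15);st("lift")
c=cams.capture("scene");cv2.imwrite("pics/lift.png",c["image"][150:450,100:500])
pickle.dump(c,open("lift.pkl","wb"))
```

```text
above 2.69 [ 0.5581 -0.0177  0.26  ] F [-0.1  0.1  0. ] g 0.0882 0.0
at 3.31 [ 0.5584 -0.0182  0.1675] F [-0.1 -0.4  1. ] g 0.0884 0.0
grip 4.44 [ 0.558  -0.0186  0.1668] F [ 0.5 -0.4 -1.6] g 0.0116 40.0
lift30 4.89 [ 0.558  -0.0186  0.197 ] F [-0.7  0.5 -3. ] g 0.0119 40.0
lift 5.67 [ 0.5573 -0.0185  0.2905] F [-0.4  0.2 -3.9] g 0.0117 40.0
```

View pics/lift.png

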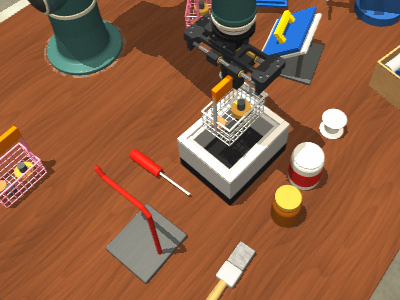

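The crop shows the basket lifted upright and clear of the washer, at about (235,110), with the wrist carrying about 3.9 N. Next I'll thread it onto the hook.

Run:
```python
from h import *
from cell import manip,cams
def st(t):
    s=manip.state();print(t,round(s["clock"],2),s["tool_pos"].round(4),"F",s["contact_force"].round(1),"g",round(s["gripper_width"],4),round(s["grasp_force"],1))
rot=down(HYAW)
manip.move_linear([.39,-.19,.29],rate=.25,rot=rot);st("a")
manip.move_linear([.39,-.30,.263],rate=.2);st("b")
c=cams.capture("side");cv2.imwrite("pics/pre_side.png",cv2.resize(c["image"][220:400,320:500],None,fx=2,fy=2))
c2=cams.capture("scene");a=cv2.resize(c2["image"][250:430,130:310],None,fx=2,fy=2)
cv2.imwrite("pics/pre.png",np.hstack([a,cv2.resize(c["image"][220:400,320:500],None,fx=2,fy=2)]))
```

```text
a 6.83 [ 0.3903 -0.1896  0.2899] F [ 1.   0.3 -4.2] g 0.0119 40.0
b 7.55 [ 0.3903 -0.2991  0.2628] F [ 0.1  0.8 -4.6] g 0.0117 40.0
```

View pics/pre.png

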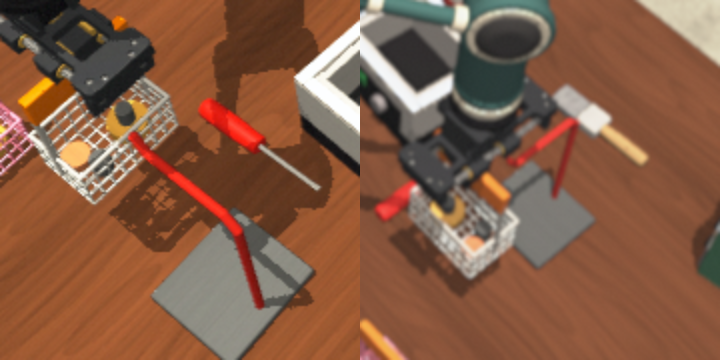

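The basket is level and lined up, just in front of the hook tip. I'll check that no part stands above the basket rim, then slide it on while watching the force.

```bash
cat >> h.py <<'E'
def st(t):
    from cell import manip
    s=manip.state();print(t,round(s["clock"],2),s["tool_pos"].round(4),"F",s["contact_force"].round(1),"g",round(s["gripper_width"],4),round(s["grasp_force"],1));return s
E
python3 - <<'E'
from h import *
import sys
from cell import manip,cams
for n in("scene","side"):
    c=pickle.load(open(n+"0.pkl","rb"));P=cloud(c);m=masks(c["image"])["orange"]
    m=cv2.dilate(m.astype(np.uint8),np.ones((5,5)))>0
    q=P[(abs(P[...,0]-.558)<.036)&(abs(P[...,1]+.018)<.045)&~m][:,2];top=np.percentile(q,[90,95,99]);print(n,top.round(4))
f0=manip.state()["contact_force"]
for x in(.43,.455,.48,.5035):
    manip.move_linear([x,-.30,.263],rate=.1);s=st(x)
    if np.linalg.norm(s["contact_force"]-f0)>6: print("contact");sys.exit()
# underside = TCP-7mm; seats at .220 -> TCP .227
for z in(.24,.232,.229,.227,.2255,.224):
    manip.move_linear([.5035,-.30,z],rate=.05);s=st(z)
    if s["contact_force"][2]>f0[2]+2.5: break
c=cams.capture("side");c2=cams.capture("scene");f=lambda i:cv2.resize(i,None,fx=2,fy=2)
cv2.imwrite("pics/hung.png",np.hstack([f(c2["image"][270:450,150:330]),f(c["image"][220:400,320:500])]))
E
```

```text
scene [0.0711 0.0746 0.0929]
side [0.094  0.1595 0.1973]
0.43 8.2 [ 0.4303 -0.2997  0.2627] F [-1.5  0.4 -4.2] g 0.0119 40.0
0.455 8.6 [ 0.4553 -0.3     0.2629] F [ 0.5  0.7 -4.4] g 0.0116 40.0
0.48 9.0 [ 0.4802 -0.2999  0.2628] F [-0.1  1.  -3.6] g 0.0115 40.0
0.5035 9.38 [ 0.5035 -0.3     0.2629] F [-0.7  0.9 -4.7] g 0.0118 40.0
0.24 9.99 [ 0.5033 -0.3     0.2397] F [ 0.  -0.1 -4.3] g 0.0117 40.0
0.232 10.3 [ 0.5032 -0.2998  0.2314] F [-0.1  0.3 -3.8] g 0.0118 40.0
0.229 10.55 [ 0.5034 -0.2999  0.2288] F [-0.3 -0.3 -3.5] g 0.0116 40.0
0.227 10.8 [ 0.5034 -0.3     0.2269] F [ 0.2 -0.2 -4.2] g 0.012 40.0
0.2255 11.05 [ 0.5037 -0.3001  0.2265] F [-2.2  0.5  1.9] g 0.0119 40.0
```

View pics/hung.png

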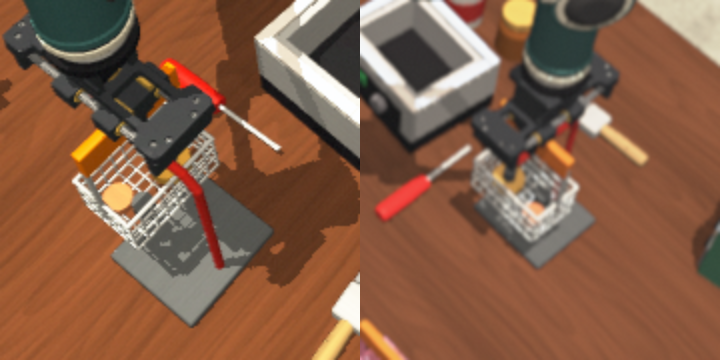

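The handle touched the arm at TCP z 0.2265, against a predicted 0.227. I'll open slightly, leave straight up, then look at the washer from above and check the basket.

Run:
```python
from h import *
from cell import manip,cams
manip.set_gripper(.034,40);st("rel")
manip.move_linear([.5035,-.30,.33],rate=.15);st("up")
manip.set_gripper(.088)
manip.move_pose([.53,-.015,.36],down(WYAW));manip.dwell(.2);s=st("look")
w=cams.capture("wrist");w["tool"]=(s["tool_pos"],s["tcp_rot"]);pickle.dump(w,open("w1.pkl","wb"))
print(w["T_tool_cam"].round(4).tolist(),w["intrinsics"].tolist())
c=cams.capture("side");c2=cams.capture("scene");pickle.dump((c2,c),open("after.pkl","wb"))
f=lambda i:cv2.resize(i,None,fx=1.5,fy=1.5)
cv2.imwrite("pics/free.png",np.vstack([np.hstack([f(c2["image"][270:450,150:330]),f(c["image"][220:400,320:500])]),cv2.resize(w["image"],(540,405))[:330]]))
```

```text
rel 11.66 [ 0.5036 -0.3     0.2254] F [-1.1  0.1  0.2] g 0.0338 0.0
up 12.51 [ 0.5031 -0.2997  0.3289] F [0.  0.7 0.1] g 0.034 0.0
look 14.72 [ 0.5301 -0.0162  0.3597] F [-0.1 -0.3  1. ] g 0.0884 0.0
[[-0.0, -0.9479, -0.3186, 0.0835], [1.0, 0.0001, -0.0005, -0.0011], [0.0005, -0.3186, 0.9479, -0.1458], [0.0, 0.0, 0.0, 1.0]] [[371.64829954431775, 0.0, 313.6045945006845], [0.0, 371.64829954431775, 237.98905619568978], [0.0, 0.0, 1.0]]
```

View pics/free.png

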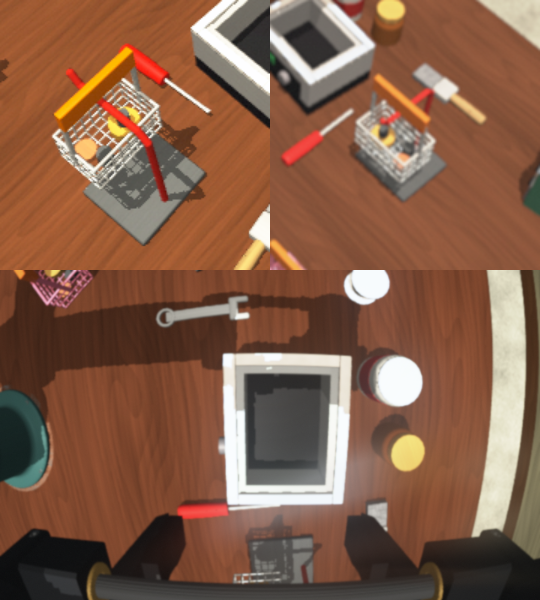

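The basket hangs level on the hook. In the lower half, the wrist view shows the empty washer (picture (285,430)), with rim, recess and well all visible. I'll measure the washer from that image, and the lid from a wrist image taken on approach.

```bash
cat >> h.py <<'E'
def wrays(w):
    K=w["intrinsics"];v,u=np.mgrid[:480,:640];a=(u-K[0,2])/K[0,0];b=(v-K[1,2])/K[1,1];r=np.hypot(a,b)+1e-9
    d=np.dstack([np.sin(r)*a/r,np.sin(r)*b/r,np.cos(r)]);T=w["T_tool_cam"];Q=R.from_rotvec(w["tool"][1]).as_matrix()
    return w["tool"][0]+Q@T[:3,3], d@(Q@T[:3,:3]).T, d
def wplane(w,h):
    o,D,_=wrays(w);return o+D*((h-o[2])/D[...,2])[...,None]
def wcloud(w):
    o,D,d=wrays(w);return o+D*(w["z_map"]/d[...,2])[...,None]
E
python3 - <<'E'
from h import *
from cell import manip,cams
w=pickle.load(open("w1.pkl","rb"));P=wplane(w,.115);C=wcloud(w);near=(abs(P[...,0]-.56)<.13)&(abs(P[...,1]+.015)<.15)
m=near&(C[...,2]>.1115)&(C[...,2]<.125)
print("depth rim",rect(C[m]),rect(P[m]),m.sum(),np.median(C[m][:,2]))
hsv=cv2.cvtColor(w["image"],cv2.COLOR_BGR2HSV)
m=(near&(hsv[...,1]<60)&(hsv[...,2]>130)).astype(np.uint8)
k=max(cv2.findContours(m,cv2.RETR_EXTERNAL,cv2.CHAIN_APPROX_NONE)[0],key=cv2.contourArea)[:,0]
print("white outer",rect(P[k[:,1],k[:,0]]))
PL=wplane(w,.107);m=(near&(C[...,2]<.09)&(abs(PL[...,0]-.5586)<.068)&(abs(PL[...,1]+.0152)<.09)).astype(np.uint8);m=cv2.morphologyEx(m,cv2.MORPH_OPEN,np.ones((5,5)))
k=max(cv2.findContours(m,cv2.RETR_EXTERNAL,cv2.CHAIN_APPROX_NONE)[0],key=cv2.contourArea)[:,0]
print("well",rect(PL[k[:,1],k[:,0]]))
# lid look
n,o=lidpose(np.radians(-162.5));g=np.array([.4548,.3207,.1235])
for t,kk in(("far",.14),):
    manip.move_pose(g+n*kk,o);manip.dwell(.2);s=st(t)
    w=cams.capture("wrist");w["tool"]=(s["tool_pos"],s["tcp_rot"]);pickle.dump(w,open("w2.pkl","wb"));cv2.imwrite("pics/w2.png",w["image"])
C=wcloud(w);M=masks(w["image"]);X=np.array([np.cos(np.radians(38))*np.cos(np.radians(17.5)),np.cos(np.radians(38))*np.sin(np.radians(17.5)),np.sin(np.radians(38))]);Y=np.cross(n,X)
q=np.dstack([(C-g)@X,(C-g)@Y,(C-g)@n]);nr=(abs(q[...,0])<.1)&(abs(q[...,1])<.12)
for t,mm,lo,hi in(("blue",M["blue"],-.04,-.015),("yellow",M["yellow"],-.012,.03),("ytop",M["yellow"],.004,.016)):
    e=q[nr&mm&(q[...,2]>lo)&(q[...,2]<hi)];print(t,len(e),rect(e) if len(e) else "",np.median(e[:,2]))
    if t=="blue":
        A=np.c_[e[:,:2],np.ones(len(e))];print("plane slopes deg",np.degrees(np.linalg.lstsq(A,e[:,2],rcond=None)[0][:2]))
E
```

```text
depth rim (array([557.4, -14.6]), array([200.2, 160.8]), 86.4) (array([557.3, -14. ]), array([198.9, 160.2]), 86.4) 7998 0.11468392480122869
white outer (array([554., -19.]), array([211.3, 170.4]), 86.3)
well (array([556.6, -11.1]), array([144.3, 105.4]), 86.6)
far 16.47 [0.3737 0.2946 0.2346] F [-1.1 -0.3 -0.3] g 0.0883 0.0
blue 20038 (array([-2.3,  4.5]), array([120.5, 160.2]), 0.2) -0.025642274282137015
plane slopes deg [-0.03055374 -0.09897265]
yellow 13 (array([-3. , 50.3]), array([9. , 0.5]), 3.5) 0.007580734275940856
ytop 13 (array([-3. , 50.3]), array([9. , 0.5]), 3.5) 0.007580734275940856
```

View pics/w2.png

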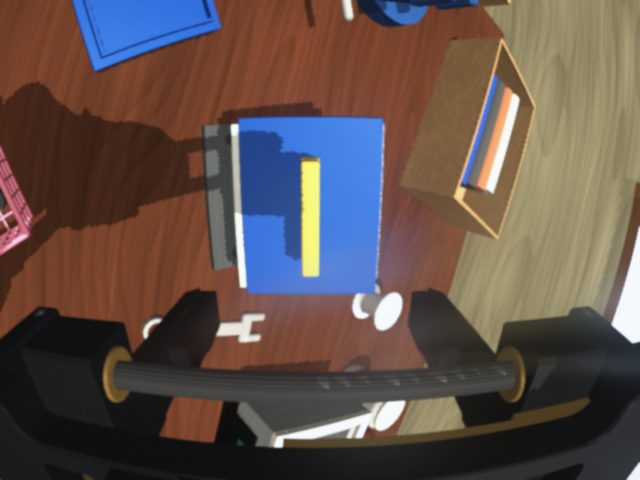

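The wrist view shows the lid square to the tool (tilt error under 0.1°, size 120x160), with the yellow bar at (311,217). My yellow mask missed the bar, so I'll redo that with a looser threshold.

Run:
```python
from h import *
w=pickle.load(open("w2.pkl","rb"));n,o=lidpose(np.radians(-162.5));g=np.array([.4548,.3207,.1235])
t=np.radians(38);a=np.radians(17.5);X=np.array([np.cos(t)*np.cos(a),np.cos(t)*np.sin(a),np.sin(t)]);Y=np.cross(n,X)
print(cv2.cvtColor(w["image"],cv2.COLOR_BGR2HSV)[217,311])
h,s,v=cv2.split(cv2.cvtColor(w["image"],cv2.COLOR_BGR2HSV));m=(h>20)&(h<40)&(s>80)&(v>100)
m[:130]=0;m[300:]=0;m[:,:280]=0;m[:,340:]=0
C,(oo,D,_)=wcloud(w),wrays(w)
def plane(off): # rays onto plane parallel to the lid, off above grip centre
    return oo+D*(((g+n*off-oo)@n)/(D@n))[...,None]
for t,P in(("ray bar top",plane(.009)),("depth",C)):
    e=np.c_[(P[m]-g)@X,(P[m]-g)@Y,(P[m]-g)@n];print(t,m.sum(),rect(e),np.median(e[:,2]))
mb=masks(w["image"])["blue"].copy();mb[:100]=0;mb[310:]=0;mb[:,:225]=0;mb[:,400:]=0
P=plane(-.026);e=np.c_[(P[mb]-g)@X,(P[mb]-g)@Y];print("plate ray",rect(e))
```

```text
[ 31 124 250]
ray bar top 1998 (array([-2.8,  5.4]), array([13.2, 94.9]), 0.1) 0.008999999999999965
depth 1998 (array([-3.4, 20.5]), array([ 14.4, 125.9]), 0.0) 0.009264768744820028
plate ray (array([-2.2,  4.6]), array([120.5, 160.2]), 0.3)
```

Casting rays at the bar (13x95) and at the plate (120x160) puts the lid at (-2.5, +5) mm from my first estimate. I'll grasp there, lift off along the lid's normal, and check the lid in the hand with the wrist camera.

Run:
```python
from h import *
from cell import manip,cams
n,o=lidpose(np.radians(-162.5));t=np.radians(38);a=np.radians(17.5);X=np.array([np.cos(t)*np.cos(a),np.cos(t)*np.sin(a),np.sin(t)]);Y=np.cross(n,X)
g=np.array([.4548,.3207,.1235])-.0025*X+.004*Y
manip.move_linear(g+n*.05,rate=.2);st("near")
manip.move_linear(g-n*.018,rate=.1);st("at")
manip.set_gripper(0,50);st("grip")
p=manip.state()["tool_pos"]
manip.move_linear(p+n*.03,rate=.08);st("off")
manip.move_linear(p+n*.07+np.array([0,0,.05]),rate=.2)
manip.move_pose([.52,.16,.32],down(WYAW));manip.dwell(.3);s=st("level")
w=cams.capture("wrist");w["tool"]=(s["tool_pos"],s["tcp_rot"]);pickle.dump(w,open("w3.pkl","wb"));cv2.imwrite("pics/w3.png",w["image"])
```

```text
near 17.12 [0.4225 0.3144 0.1612] F [ 0.1  0.8 -0.5] g 0.0881 0.0
at 17.95 [0.4624 0.3275 0.1085] F [ 0.6 -0.4 -0.1] g 0.0879 0.0
grip 19.07 [0.4629 0.3276 0.1085] F [3.3 0.2 2.3] g 0.0135 50.0
off 19.59 [0.4446 0.3216 0.1312] F [ 0.7 -0.1 -2.9] g 0.0134 50.0
level 21.34 [0.5187 0.1609 0.3193] F [-0.4  0.1 -2.5] g 0.0133 50.0
```

View pics/w3.png

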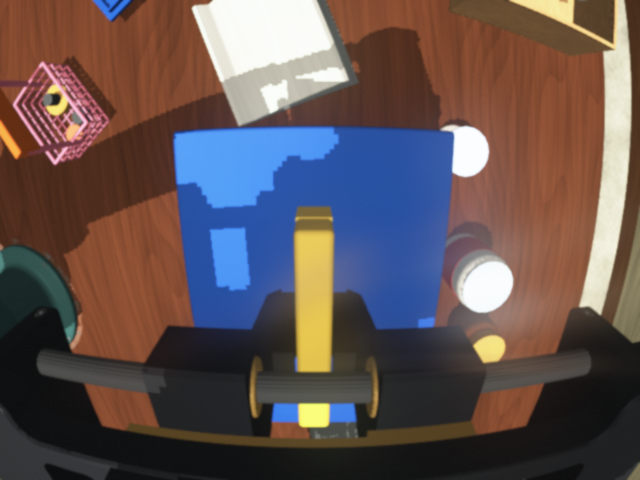

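The lid is held by its bar. The wrist view shows its front edge at row 128, its side edges at columns 175 and 453, and the bar end at row 208. I'll work out the lid's offset in the tool frame from those.

Run:
```python
from h import *
w=pickle.load(open("w3.pkl","rb"));_,_,d=wrays(w);T=w["T_tool_cam"];D=d@T[:3,:3].T;o=T[:3,3]
pl=lambda z:o+D*((z-o[2])/D[...,2])[...,None]
mb=masks(w["image"])["blue"];mb[:100]=0;mb[330:]=0;mb[:,:150]=0;mb[:,470:]=0
C=o+D*(w["z_map"]/d[...,2])[...,None];print("plate tool z",np.median(C[mb][:,2]))
A=np.c_[C[mb][:,:2],np.ones(mb.sum())];print("slopes deg",np.degrees(np.linalg.lstsq(A,C[mb][:,2],rcond=None)[0][:2]))
P=pl(.008)
cols=range(200,430,6);e=np.array([P[np.argmax(mb[:,c]),c] for c in cols]);k=np.polyfit(e[:,1],e[:,0],1);print("front edge x=",np.polyval(k,0),"slope deg",np.degrees(np.arctan(k[0])))
rows=range(150,310,6);L=np.array([P[r,np.argmax(mb[r])] for r in rows]);Rr=np.array([P[r,639-np.argmax(mb[r][::-1])] for r in rows])
for q in(L,Rr): k=np.polyfit(q[:,0],q[:,1],1);print("side at x=0",np.polyval(k,0),"at .04",np.polyval(k,.04),np.degrees(np.arctan(k[0])))
h,s,v=cv2.split(cv2.cvtColor(w["image"],cv2.COLOR_BGR2HSV));y=(h>15)&(h<40)&(s>80)&(v>80);y[:190]=0;y[240:]=0;y[:,:285]=0;y[:,345:]=0
B=pl(-.027);print("bar top end x",[B[r,314,0].round(4) for r in(205,208,211,215,220)],"first yellow row",np.argmax(y[:,314]))
```

```text
plate tool z 0.008333924421910083
slopes deg [-2.23443535 -0.36877718]
front edge x= 0.07975163768627375 slope deg -0.1292237426123782
side at x=0 -0.06062168520611301 at .04 -0.060894163661514844 -0.3902906007826878
side at x=0 0.05634505754721358 at .04 0.05706451242291005 1.030432089556994
bar top end x [np.float64(0.055), np.float64(0.054), np.float64(0.053), np.float64(0.0516), np.float64(0.0499)] first yellow row 208
```

The offset in the hand is near zero, but the plate may sit about 2° off level. I'll check that with the fixed cameras before placing it.

Run:
```python
from h import *
from cell import manip,cams
s=st("now");Q=R.from_rotvec(s["tcp_rot"]).as_matrix();print("tool z",Q[:,2].round(4))
for n in("scene","side"):
    c=cams.capture(n);P=(cloud(c)-s["tool_pos"])@Q;M=masks(c["image"])["blue"]
    m=M&(abs(P[...,2]-.008)<.008)&(abs(P[...,0])<.095)&(abs(P[...,1])<.075)
    for _ in range(3):
        e=P[m];k=np.linalg.lstsq(np.c_[e[:,:2],np.ones(len(e))],e[:,2],rcond=None)[0]
        m&=abs(P[...,2]-P[...,0]*k[0]-P[...,1]*k[1]-k[2])<.003
    print(n,len(e),"slopes",np.degrees(k[:2]).round(2),"z",k[2].round(4),rect(e))
```

```text
now 21.39 [0.519  0.1608 0.3196] F [-0.1 -0.4 -3.1] g 0.0133 50.0
tool z [-2.e-04 -3.e-04 -1.e+00]
scene 1972 slopes [ 0.14 -0.06] z 0.0095 (array([-3.8,  0.9]), array([123.2, 162.7]), 89.9)
side 825 slopes [ 0.19 -0.  ] z 0.0072 (array([-3.5, -0.2]), array([161.4, 123.7]), 0.8)
```

The fixed cameras show the lid level, with its centre about 3.6 mm toward tool -x (the wrist camera says 1.2). I'll aim between the two, within the 4 mm clearance, and lower it while watching the force.

Run:
```python
from h import *
from cell import manip,cams
x,y=.5586,-.0123
manip.move_pose([x,y,.20],down(WYAW))
manip.move_linear([x,y,.15],rate=.15);manip.dwell(.2);f0=st("150")["contact_force"]
for z in(.142,.138,.135,.132,.130,.128,.127,.126,.125,.124,.123):
    manip.move_linear([x,y,z],rate=.04);s=st(z)
    if s["contact_force"][2]-f0[2]>4 or np.linalg.norm((s["contact_force"]-f0)[:2])>8: print("contact");break
manip.dwell(.2);s=st("end");Q=R.from_rotvec(s["tcp_rot"]).as_matrix()
im=[]
for n in("scene","side"):
    c=cams.capture(n);P=cloud(c);M=masks(c["image"])["blue"];m=M&(abs(P[...,0]-x)<.09)&(abs(P[...,1]-y)<.11)&(abs(P[...,2]-.118)<.012)
    e=P[m];k=np.linalg.lstsq(np.c_[e[:,:2]-[x,y],np.ones(len(e))],e[:,2],rcond=None)[0];print(n,len(e),"z",k[2].round(4),np.degrees(k[:2]).round(2),rect(e))
    im.append(c["image"][200:380,240:420] if n=="scene" else c["image"][170:350,260:440])
cv2.imwrite("pics/seat.png",cv2.resize(np.hstack(im),None,fx=2,fy=2))
```

```text
150 23.03 [ 0.5598 -0.0121  0.1517] F [ 0.4 -0.4 -1.9] g 0.0134 50.0
0.142 23.38 [ 0.5581 -0.0124  0.1415] F [-0.9 -0.5 -2. ] g 0.0136 50.0
0.138 23.63 [ 0.5583 -0.0123  0.1375] F [-0.7 -0.7 -3.3] g 0.0137 50.0
0.135 23.88 [ 0.5584 -0.0123  0.1347] F [-0.8 -0.8 -2.4] g 0.0133 50.0
0.132 24.13 [ 0.5584 -0.0123  0.1317] F [ 0.5 -0.3 -2.5] g 0.0134 50.0
0.13 24.38 [ 0.5585 -0.0123  0.1298] F [-0.2 -0.3 -2.3] g 0.0134 50.0
0.128 24.63 [ 0.5585 -0.0123  0.1278] F [ 0.4  0.2 -2.6] g 0.0135 50.0
0.127 24.88 [ 0.5586 -0.0123  0.1269] F [ 0.2 -0.2 -1.8] g 0.0136 50.0
0.126 25.13 [ 0.5585 -0.0123  0.1259] F [-0.4  0.4 -3.6] g 0.0134 50.0
0.125 25.38 [ 0.5587 -0.0123  0.1251] F [ 0.   1.1 -3.4] g 0.0128 50.0
0.124 25.63 [ 0.5587 -0.0123  0.125 ] F [-3.9  0.7  5.4] g 0.0131 50.0
contact
end 25.83 [ 0.5588 -0.0123  0.125 ] F [-4.3  0.9  6.2] g 0.0132 50.0
scene 1832 z 0.1156 [-0.12 -0.21] (array([559.5, -16.3]), array([160.8, 122.8]), 86.9)
side 894 z 0.1176 [-0.23 -0.12] (array([558.6, -14.7]), array([158.1, 122.5]), 86.0)
```

View pics/seat.png

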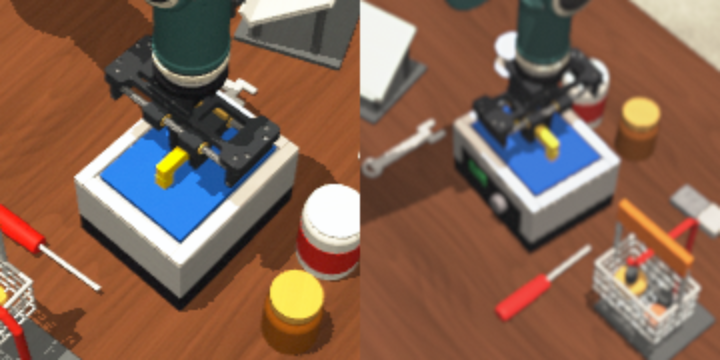

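The lid touched at TCP z 0.125, as predicted for fully home. The picture shows it level in the recess with an even gap all round, and the basket still hanging. I'll release, move up and check once more.

Run:
```python
from h import *
from cell import manip,cams
manip.set_gripper(.05,20);st("rel")
p=manip.state()["tool_pos"];manip.move_linear([p[0],p[1],.28],rate=.12);manip.move_pose([.45,.12,.36],down(WYAW));manip.dwell(.5);st("up")
im=[]
for n in("scene","side"):
    c=cams.capture(n);P=cloud(c);M=masks(c["image"])
    m=M["blue"]&(abs(P[...,0]-.5586)<.09)&(abs(P[...,1]+.015)<.11)&(abs(P[...,2]-.118)<.012)
    e=P[m];k=np.linalg.lstsq(np.c_[e[:,:2]-[.5586,-.015],np.ones(len(e))],e[:,2],rcond=None)[0];print(n,len(e),"z",k[2].round(4),np.degrees(k[:2]).round(2),rect(e))
    h=P[M["orange"]&(abs(P[...,0]-.503)<.05)&(abs(P[...,1]+.3)<.09)&(P[...,2]>.2)];print("handle",rect(h),np.percentile(h[:,2],[2,98]))
    im.append(c["image"][190:430,180:420] if n=="scene" else c["image"][170:410,260:500])
cv2.imwrite("pics/end.png",cv2.resize(np.hstack(im),None,fx=1.6,fy=1.6))
```

```text
rel 26.62 [ 0.5586 -0.0123  0.124 ] F [-0.   0.2 -0.2] g 0.05 0.0
up 29.36 [0.4502 0.1197 0.3597] F [-0.3  0.  -0.4] g 0.0498 0.0
scene 2917 z 0.1157 [-0.07 -0.03] (array([559.5, -14.2]), array([164.6, 123.2]), 86.6)
handle (array([ 507.7, -295.7]), array([ 55.8, 116.3]), 20.1) [0.22110032 0.25619178]
side 1286 z 0.1176 [-0.34 -0.06] (array([558.6, -14.2]), array([159.2, 120.3]), 86.6)
handle (array([ 497.6, -298.1]), array([  6.4, 114.5]), 0.7) [0.22897165 0.25766728]
```

View pics/end.png

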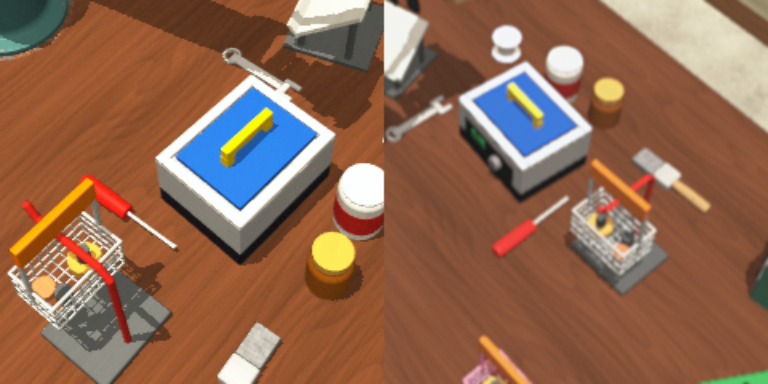

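The lid is flat and home (top at about 0.117 m), the basket hangs level on the hook, and the other things look undisturbed. Handing in.

```bash
python3 -c "
from cell import order
print(order.close_job())"
```

```text
the job is handed in; nothing more can be done
None
```

The job is handed in at about 29 s on the robot's clock: the basket hangs level by its orange handle on the red hook, and the larger blue lid sits flat and fully home in the washer recess, grip up.

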